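Unclamp and open the dry-storage drawer

ROBOT

A 6-joint arm with a two-finger parallel gripper is mounted at the origin on the work surface. World frame = base frame: x ahead of the robot, y to its left, z up, the work surface at z = 0. Lengths are in m, angles in degrees, forces in N, time in s.
With the tool pointing down it reaches from about 0.25 to 0.8 m from the base axis. Payload 8.5 kg.
Tool frame: the origin (TCP) lies midway between the tips of the shut fingers; the grasp point (between the pads) lies 19 mm behind it (tcp_to_grasp is the z of the grasp point in the tool frame, in m); z points along the fingers, y is the direction in which the jaws open and shut (so a half turn about z gives the same grasp; the last joint's range is limited). The gripper opens to 85 mm and grips with 20 to 120 N. Pads are 22 mm wide; open, the fingers measure 114 mm over their backs; the gripper's body (76 mm by 85 mm) begins 54 mm behind the grasp point. The pads swing forward as they close: fully open they stand 13 mm farther back than shut.
Start: joints at [-73.969, 13.648, -0.773, 75.585, 0, 90], TCP at [0.145, -0.505, 0.231] pointing down, gripper open.
Joint ranges: [-152.45, 152.45], [-59.26, 108.67], [-65.41, 83.53], [-104.44, 129.93], [-82.83, 76.93], [-180, 180]. Speed limits (degrees/s): [127.2, 127.2, 159.86, 180, 180, 180].

INTERFACE

Orientations are given as [roll, pitch, yaw] about the fixed x, y, z axes, in that order (R = Rz(yaw) Ry(pitch) Rx(roll)).
In Python, from cell import * gives the robot as it stands.
- The arm moves only by the tool arm_command, never from a script. Its argument "deltas" is a list of rows, each a list of 3 entries, a list of its own where there are three numbers: the turn, a rotation vector about the tool's x, y, z in units of 180 degrees (1.0 is 180 degrees), then the shift along the tool's x, y, z in units of 0.08 m (1.0 is 0.08 m), then the gripper's target within -1 to 1 (fully open at 1, half-way at 0, shut at -1). In form: [[[ax, ay, az], [x, y, z], jaw], ...]. A call has 1 to 20 rows; each row is the pose to reach, as a shift and turn from the pose measured when the call began, along the tool's axes at that moment, turning the shorter way round; what a row does not reach only later rows make up. A row lasts 1/8 s, in which the tool goes at most 62.5 mm and 10.7 degrees, less where a joint would pass 70% of its speed; a pose out of reach is approached as far as the arm can. A call with a number of a shift or a turn outside -1 to 1 is refused whole. A call with a gripper value outside its range is refused whole. The fingers move at their own pace and stop on an object; "force" is the grip in N (left out, the last holds). Time passes only in rows, so rows that repeat a pose let the fingers close. It gives the time, the measured TCP pose, the force and the opening at its end, in the units of the state.
- state(): the state, without advancing time (a new reading comes with each control period).
- capture(name): name is "side" or "top"; returns the picture (480x640x3 uint8, blue, green, red); there is no depth.
- camera_params(name): a dict with "mtx" (3x3 intrinsics, pixels), "T" (4x4, takes a point from camera to world coordinates). Camera axes: x right, y up, looking along -z (the intrinsics and any distortion apply to the point x, -y, -z); pixel columns grow to the right and rows downward; lengths in m; the calibration is good to about 2 mm. A picture is of the moment at which its call begins. camera_params takes no time and is no camera call.
- job_done(): hands the job in, once; it reports no verdict.
The state is a dict: "t": time; "joint_pos": joint angles; "qd": joint speeds; "joint_torque": joint torques, N m; "position": TCP position; "ee_rot": TCP orientation; "force": force on the tool from outside, world axes, zero at the start; "torque": the same for the moment, N m; "opening": finger opening in m.
Only numpy, scipy, OpenCV 4.12 (cv2) and the standard library are available. Lean on these libraries where they do the work, as an engineer would, in place of code of your own. Each camera call takes 0.05 s, during which the arm holds its last target.

TASK

Open the clamped storage drawer: swing the handwheel's folded crank up until it snaps upright, and let go of it; then take it again by its standing grip and wind the wheel anticlockwise (seen from above) to its stop, which lifts the clamp off the drawer front. Then pull the drawer out by its bar handle to its stop. Leave the crank standing upright, and do not shift or knock over the labware and bottles around.

Things in the scene. Friction and masses are not known exactly. Their poses are not given: they have to be found in the camera images.
- cabinet: White metal box, 220 deep x 270 wide x 100 high, fixed to the bench. Origin: centre of its underside, on the bench. Its x axis points from the drawer front to the back (the front face is at x = -110), its z axis up.
- park_fork (a point): Parking fork: two steel posts on the box's top at cabinet x = -15, y = +87, 31 wide over both along cabinet x, 14 thick, tops 175 above the bench (this point is midway between the tops). They trap the tail of the folded crank and so block the wheel until the crank is swung up beyond about 1.0 rad.
- clamp_yoke (a point): Steel clamp yoke lying on the box's top (this point: middle of its cross bar's upper face, at cabinet x = -55, 108 above the bench when down). An arm runs along each side to the front. Two tongues, each 26 wide, at cabinet y = +-106, stand 17 proud of the drawer front and hook 14 over its top edge. The yoke rises with the wheel, 22 in all.
- wheel (a joint): Angle of the steel handwheel, rad: 0 as parked, grows anticlockwise seen from above, stop at 4.75. Rim 148 mm across, rim top 136 above the bench, upright axis at cabinet x = -15, y = 0. It turns stiffly (about 0.12 N m), stays where it is left, and raises the clamp evenly; the tongues clear the drawer front at about 3.0 rad.
- wheel_hub (a point): Point on the wheel's axis, top of the hub, 148 above the bench.
- crank (a joint): Fold angle of the crank, rad: 0 = folded flat across the wheel, 1.57 = upright, its stop; starts at 0 to 0.12. Stiff hinge (about 0.15 N m, plus up to 0.25 N m from a spring catch between 1.05 and 1.33 rad): it stays where it is left up to about 1.0 rad, may sag back to there from the catch, and from about 1.5 snaps to its stop and is held there by about 0.35 N m.
- crank_pivot (a point): Centre of the crank's hinge on the wheel's rim, 60 from the wheel's axis, 165 above the bench. The hinge axis is level and tangential to the wheel. With the wheel at 0 the pivot is at cabinet x = -15, y = +60. Two ears, 26 wide over both, flank it up to 172 above the bench.
- crank_tip (a point): Free end of the crank grip, on its axis, 105 from the pivot. Folded, the grip points from the pivot over the hub to the far side of the wheel; from 62 from the pivot to the tip it then lies in a trough (two 5 thick walls as high as the grip, 38 wide over both), so only the part near the pivot can be taken. Upright, the tip is 270 above the bench.
- grip: The crank's grip: a round black sleeve, 20 to 22 in diameter, covering 15 to 105 from the pivot, that spins freely about its own axis. Its origin lies at the crank pivot and its -y axis runs along the sleeve towards the tip.
- drawer (a joint): Opening of the drawer, m: 0 closed, 0.10 at its stop; it slides along the cabinet's -x. Slide friction about 2 N. Locked by the clamp tongues (3 mm of play) until they are raised.
- drawer_handle (a point): Middle of the drawer's bar handle: a level steel bar 10 in diameter, 96 long along the cabinet's y, its axis 45 in front of the drawer front and 80 above the bench.
- media_bottle: Bystander: amber bottle, 68 across, 150 high, origin under its centre.
- tube_rack: Bystander: white rack of tubes, 70 x 160, 111 high, origin under its centre.
- dish_stack: Bystander: stack of three clear culture dishes, 60 across, 45 high, on the cabinet's top near a back corner (cabinet x = +68, y = -85), origin under its centre.
- tip_box: Bystander: grey box with a clear lid, 88 x 123, 61 high, origin under its centre.
- vortex: Bystander: grey bench mixer, 130 x 110, 92 high, origin under its centre.
- pipette: Bystander: white hand pipette lying on the bench, about 235 long, 24 thick, origin on the bench under its middle.
- reagent_jar: Bystander: white jar, 76 across, 90 high, origin under its centre.

How it is judged:
By the outcome, as a careful person would: the job done as asked, in the order asked, and still so for the second after the job is handed in, with the robot touching nothing.
It also fails if it takes over 72 s, if anything falls off the work surface, if the arm or the gripper's body presses on something with over 40 N, if the wrist force passes 120 N, or if a joint passes its speed limit or range.

## Working session

There is one attempt and no reset: what is moved stays moved. The work goes in short steps, Python scripts to look and compute and a tool call to move; the robot and the scene stay as the last step left them, time stands still between calls to the robot, and variables do not carry over. Pictures are saved under pics/ and viewed, and the job is handed in when it is done.

Besides the shell and the picture viewer there is one more tool, called after "Emit:" as name(argument=value, ...) on one line, values as JSON. arm_command: Moves the arm, as the interface text tells. Its arguments: {"type":"object","properties":{"deltas":{"type":"array","items":{"type":"array"}},"force":{"type":"number"}},"required":["deltas"]}

```bash
ls; mkdir -p pics; python3 - <<'E'
from cell import *
import cv2
print(state())
for n in ("side","top"):
    im=capture(n); cv2.imwrite(f"pics/{n}0.png",im)
    p=camera_params(n); print(n,p)
E
```

```text
pics
{'t': 0.0, 'joint_pos': array([-7.39686721e+01,  1.36819699e+01, -8.17123004e-01,  7.55843752e+01,
        2.65205851e-03,  9.00007803e+01]), 'qd': array([ 0.03790364,  0.04055134,  0.11560698, -0.14815313,  0.00478132,
       -0.0820285 ]), 'joint_torque': array([-1.38137912e-04, -5.38770747e+01,  3.46439660e+01,  1.83567486e-02,
        2.38768471e-04,  2.05918047e-05]), 'position': array([ 0.14488388, -0.504178  ,  0.23066713]), 'ee_rot': array([-1.79916532e+02, -2.65091901e-03,  1.60305438e+01]), 'force': array([ 0.21486103, -0.82141584, -0.57938151]), 'torque': array([ 0.02541993, -0.0067096 ,  0.0668731 ]), 'opening': 0.0855425258497648}
side {'mtx': array([[481.53925266,   0.        , 315.58920405],
       [  0.        , 481.53925266, 236.87274005],
       [  0.        ,   0.        ,   1.        ]]), 'T': array([[-0.99318735,  0.07391116, -0.09008905,  0.46912623],
       [-0.11575131, -0.71489462,  0.68958488,  0.95121038],
       [-0.01343616,  0.69531491,  0.71857961,  1.07476848],
       [ 0.        ,  0.        ,  0.        ,  1.        ]])}
top {'mtx': array([[503.65199223,   0.        , 323.36307621],
       [  0.        , 503.65199223, 236.60662033],
       [  0.        ,   0.        ,   1.        ]]), 'T': array([[-2.12877908e-02,  9.95138238e-01, -9.61598518e-02,
         4.30911484e-01],
       [-9.99569111e-01, -2.31289850e-02, -1.80732312e-02,
         1.57741732e-03],
       [-2.02094432e-02,  9.57336785e-02,  9.95201809e-01,
         1.72416545e+00],
       [ 0.00000000e+00,  0.00000000e+00,  0.00000000e+00,
         1.00000000e+00]])}
```

View pics/side0.png

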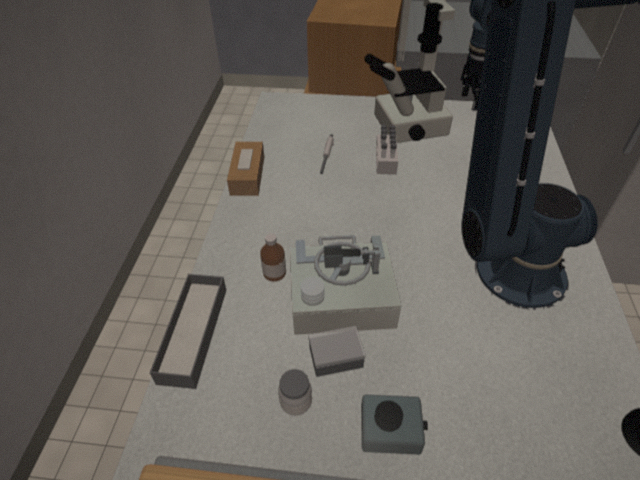

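View pics/top0.png

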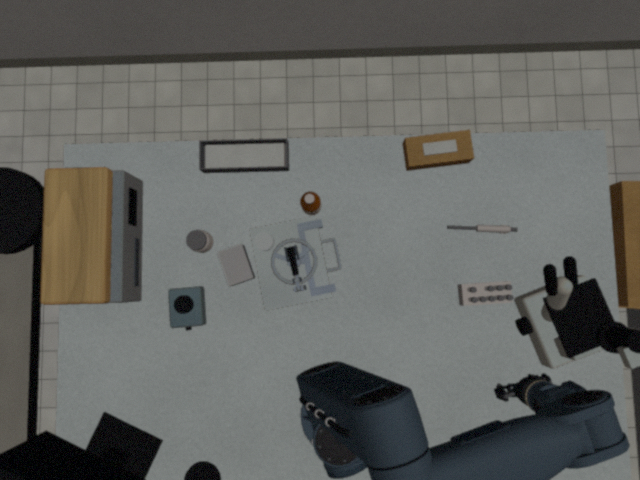

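The cabinet is at about (295,262) in the top view. Its drawer front faces image right (world -y), with the handle at (332,253). I'll zoom in.

```bash
python3 - <<'E'
import cv2
a=cv2.imread("pics/top0.png")[205:315,235:355]; cv2.imwrite("pics/top0z.png",cv2.convertScaleAbs(cv2.resize(a,None,fx=5,fy=5,interpolation=cv2.INTER_CUBIC),alpha=1.4))
a=cv2.imread("pics/side0.png")[225:340,280:410]; cv2.imwrite("pics/side0z.png",cv2.convertScaleAbs(cv2.resize(a,None,fx=5,fy=5,interpolation=cv2.INTER_CUBIC),alpha=1.4))
E
```

```text
(no output)
```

View pics/top0z.png

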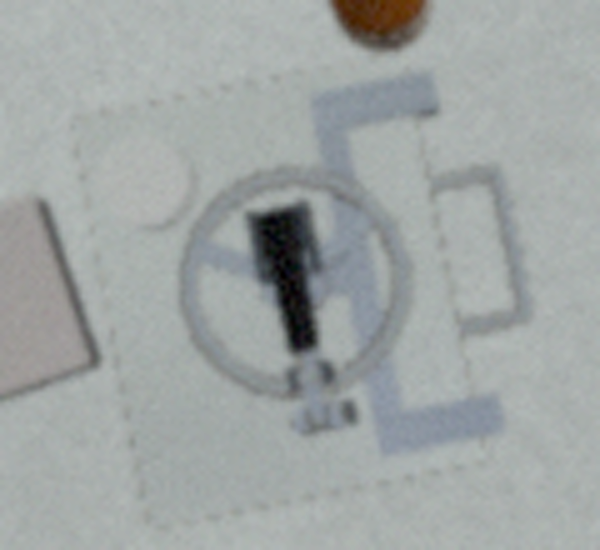

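View pics/side0z.png

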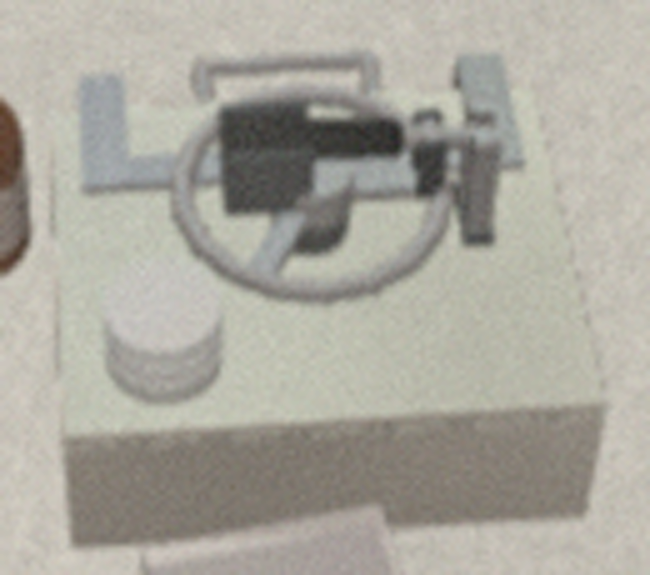

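```bash
cat > h.py <<'E'
from cell import *
import numpy as np, cv2
def ray(n,px):
    p=camera_params(n);K=p["mtx"];T=p["T"]
    x=np.linalg.inv(K)@[px[0],px[1],1]
    return T[:3,3],T[:3,:3]@[x[0],-x[1],-x[2]]
def onz(n,px,z):
    o,d=ray(n,px); return o+d*(z-o[2])/d[2]
def proj(n,P):
    p=camera_params(n);T=p["T"];c=T[:3,:3].T@(np.asarray(P)-T[:3,3]);q=p["mtx"]@[c[0],-c[1],-c[2]];return q[:2]/q[2]
def fit(A,B):
    A=np.array(A);B=np.array(B);a=A.mean(0);b=B.mean(0);X=A-a;Y=B-b
    th=np.arctan2((X[:,0]*Y[:,1]-X[:,1]*Y[:,0]).sum(),(X*Y).sum());R=np.array([[np.cos(th),-np.sin(th)],[np.sin(th),np.cos(th)]])
    return th,b-R@a,B-(A@R.T+b-R@a)
E
python3 - <<'E'
from h import *
z=lambda u,v,s,o:((u+.5)/s-.5+o[0],(v+.5)/s-.5+o[1])
T=[((75,112),.1,(.110,-.135)),((150,522),.1,(.110,.135)),((485,457),.1,(-.110,.135)),((296,283),.136,(-.015,0)),((312,378),.165,(-.015,.060)),((325,412),.175,(-.015,.087)),((500,178),.08,(-.155,-.048)),((522,317),.08,(-.155,.048)),((152,183),.145,(.068,-.085))]
S=[((65,437),.1,(.110,-.135)),((605,405),.1,(.110,.135)),((310,193),.136,(-.015,0)),((428,130),.165,(-.015,.06)),((205,65),.08,(-.155,-.048)),((370,58),.08,(-.155,.048)),((162,310),.145,(.068,-.085))]
for n,L,o in(("top",T,(235,205)),("side",S,(280,225))):
    A=[c for _,_,c in L];B=[onz(n,z(*p,5,o),h)[:2] for p,h,_ in L]
    th,t,r=fit(A,B);print(n,np.degrees(th),t,"\n",np.round(r*1000,1))
E
```

```text
top 99.53143689321048 [0.50726622 0.1387159 ] 
 [[ 2.7  1. ]
 [ 3.4 -0.6]
 [ 3.8  0.9]
 [-1.2  1.5]
 [-2.3  0.2]
 [ 3.2 -3.7]
 [-3.2  1.1]
 [ 0.2  4.8]
 [-6.6 -5.2]]
side 100.3153615203232 [0.50562201 0.14433598] 
 [[-1.  -0.8]
 [ 2.2  0.3]
 [ 1.   7.5]
 [ 2.2 -5.3]
 [-1.4 -2.4]
 [-0.7 -0.6]
 [-2.2  1.3]]
```

```bash
cat >> h.py <<'E'
TH=np.radians(99.7);OR=np.array([.5065,.1405])
def cab(x,y,z):
    c,s=np.cos(TH),np.sin(TH);return np.array([OR[0]+c*x-s*y,OR[1]+s*x+c*y,z])
E
python3 - <<'E'
from h import *
pts=[(.11,-.135,.1),(.11,.135,.1),(-.11,.135,.1),(-.11,-.135,.1),(-.015,.06,.165),(-.015,-.045,.165),(-.015,.087,.175),(-.155,-.048,.08),(-.155,.048,.08),(-.015,0,.148),(.068,-.085,.145)]
pts+=[(-.015+.074*np.cos(a),.074*np.sin(a),.136) for a in np.arange(0,6.3,.5)]
for n,o,(w,h) in(("top",(235,205),(120,110)),("side",(280,225),(130,115))):
    im=cv2.imread(f"pics/{n}0.png")[o[1]:o[1]+h,o[0]:o[0]+w];im=cv2.resize(im,None,fx=5,fy=5,interpolation=cv2.INTER_CUBIC)
    for p in pts:
        q=(proj(n,cab(*p))-o+.5)*5-.5;cv2.circle(im,tuple(int(round(v)) for v in q),3,(0,0,255),-1)
    cv2.imwrite(f"pics/ov_{n}.png",im)
print(cab(-.015,.06,.165),cab(-.015,.018,.17),cab(-.155,0,.08),cab(-.015,0,.148))
E
```

```text
[0.44988513 0.11560509 0.165     ] [0.49128468 0.12268164 0.17      ] [ 0.53261585 -0.01228404  0.08      ] [0.50902734 0.12571445 0.148     ]
```

View pics/ov_top.png

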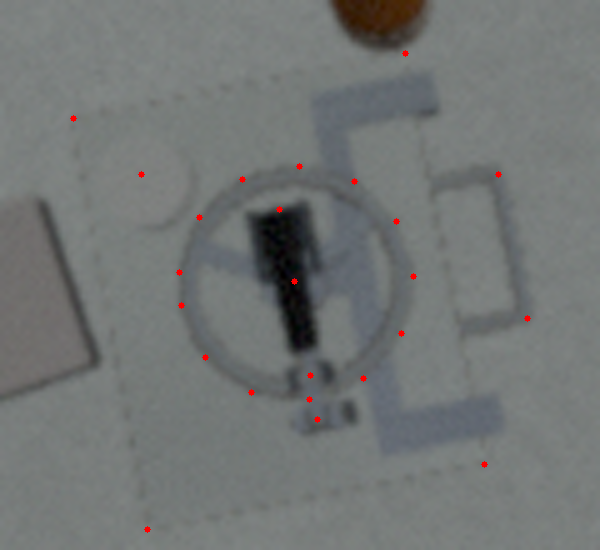

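View pics/ov_side.png

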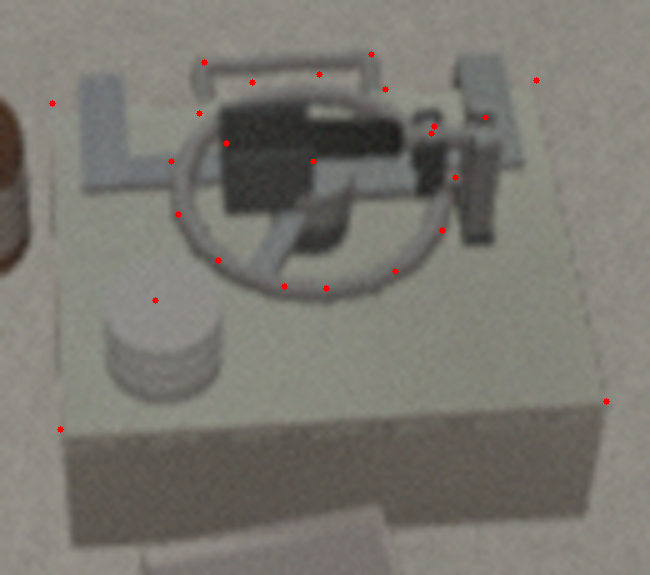

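Emit:
arm_command(deltas=[[[0,0,0],[0.3,-0.3,-0.5],1],[[0,0,0],[0.6,-0.6,-1],1],[[0,0,0],[1,-1,-1],1],[[0,0,0],[1,-1,-1],1]], force=40)

```text
t: 0.6
position: [0.2005, -0.4034, 0.3115]
ee_rot: [-180.0, -0.0, 16.2]
force: [0.4, -1.1, -0.0]
opening: 0.0858
```

Emit:
arm_command(deltas=[[[0,0,0],[0.5,-0.5,0],1],[[0,0,0],[1,-1,0],1],[[0,0,0],[1,-1,0],1]])

```text
t: 0.98
position: [0.256, -0.3023, 0.3115]
ee_rot: [-179.9, -0.0, 16.4]
force: [-0.3, -0.3, -0.4]
opening: 0.0854
```

Emit:
arm_command(deltas=[[[0,0,0],[0.5,-0.5,0],1],[[0,0,0],[1,-1,0],1],[[0,0,0],[1,-1,0],1]])

```text
t: 1.35
position: [0.3114, -0.2013, 0.3114]
ee_rot: [-179.9, -0.0, 16.7]
force: [-0.7, 0.2, -0.1]
opening: 0.0855
```

Emit:
arm_command(deltas=[[[0,0,0],[0.5,-0.5,0],1],[[0,0,0],[1,-1,0],1],[[0,0,0],[1,-1,0],1]])

```text
t: 1.72
position: [0.3665, -0.1005, 0.3112]
ee_rot: [-179.9, -0.0, 17.0]
force: [-0.4, -0.9, 0.5]
opening: 0.0851
```

Emit:
arm_command(deltas=[[[0,0,0],[0.5,-0.5,0],1],[[0,0,0],[1,-1,0],1],[[0,0,0],[1,-1,0],1]])

```text
t: 2.1
position: [0.4212, -0.0002, 0.3105]
ee_rot: [-179.9, 0.1, 17.1]
force: [-0.6, -0.7, -0.2]
opening: 0.0853
```

Emit:
arm_command(deltas=[[[0,0,0],[0.5,-0.5,0],1],[[0,0,0],[1,-1,0],1],[[0,0,0],[1,-1,0],1]])

```text
t: 2.48
position: [0.4759, 0.0996, 0.3095]
ee_rot: [-179.9, 0.1, 17.1]
force: [-0.5, -1.0, 0.0]
opening: 0.0857
```

```bash
cat >> h.py <<'E'
from scipy.spatial.transform import Rotation as Ro
def Rt(yaw,tilt): return Ro.from_euler('z',yaw,degrees=True)*Ro.from_euler('x',180,degrees=True)*Ro.from_euler('y',tilt,degrees=True)
def rows(targets):
    s=state();R0=Ro.from_euler('xyz',s["ee_rot"],degrees=True);p0=s["position"]
    for P,R in targets:
        t=(R0.inv()*R).as_rotvec()/np.pi;d=R0.inv().apply(np.asarray(P)-p0)/.08
        print("[[%.3f, %.3f, %.3f], [%.3f, %.3f, %.3f], 1],"%(*t,*d))
def tcp(G,R): return np.asarray(G)+R.apply([0,0,.019])
Y=np.degrees(TH)-90
E
python3 - <<'E'
from h import *
R=Rt(Y,-20);G=cab(-.015,.018,.171)
rows([(tcp(G+[0,0,.09],R),R),(tcp(G,R),R)])
E
```

```text
[[0.007, -0.110, 0.041], [0.191, -0.228, 0.829], 1],
[[0.007, -0.110, 0.041], [0.193, -0.226, 1.954], 1],
```

Emit:
arm_command(deltas=[[[0.003,-0.05,0.02],[0.1,-0.11,0.4],1],[[0.007,-0.11,0.041],[0.19,-0.23,0.83],1],[[0.007,-0.11,0.041],[0.19,-0.23,0.83],1]])

```text
t: 2.85
position: [0.4888, 0.1029, 0.2344]
ee_rot: [-178.6, 21.0, 11.3]
force: [-0.0, 0.1, -0.6]
opening: 0.0846
```

```bash
python3 - <<'E'
from h import *
R=Rt(Y,-20);G=cab(-.015,.018,.171)
rows([(tcp(G,R),R)])
for n,o,(w,h) in(("top",(235,205),(120,110)),("side",(280,165),(130,115))):
    im=capture(n);im=im[o[1]:o[1]+h,o[0]:o[0]+w];cv2.imwrite(f"pics/a_{n}.png",cv2.convertScaleAbs(cv2.resize(im,None,fx=4,fy=4,interpolation=cv2.INTER_CUBIC),alpha=1.4))
a=cv2.imread("pics/a_top.png");b=cv2.imread("pics/a_side.png")
E
```

```text
[[-0.005, 0.006, 0.008], [0.362, -0.215, 0.954], 1],
```

View pics/a_side.png

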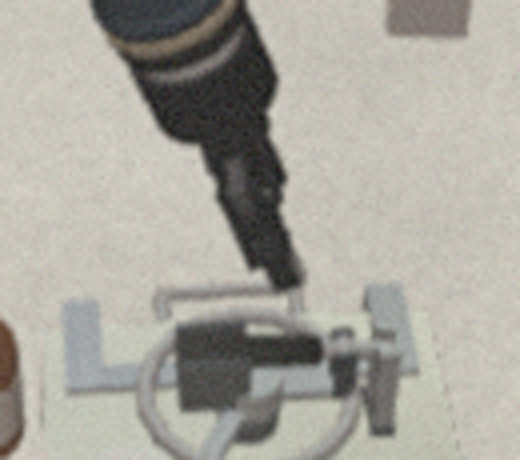

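```bash
python3 - <<'E'
from h import *
s=state();print(s["t"],s["position"],s["ee_rot"],s["joint_pos"],s["qd"])
R=Rt(Y,-20);G=cab(-.015,.018,.171)
rows([(tcp(G+[0,0,.04],R),R),(tcp(G,R),R)])
E
```

```text
2.95 [0.48835331 0.10354405 0.2415411 ] [-178.59652103   20.18962572   11.32855346] [ 11.14698634  26.87017603  16.59982292  99.92335442   1.34080891
 179.82954253] [ 1.03955474 -6.36071908 -0.02956354 -0.46960799  0.11810031  0.50585819]
[[-0.005, 0.001, 0.008], [0.210, -0.216, 0.573], 1],
[[-0.005, 0.001, 0.008], [0.383, -0.204, 1.042], 1],
```

Emit:
arm_command(deltas=[[[0,0.055,0],[0,0,-0.3],1],[[0,0.112,0],[0,0,-0.6],1],[[0,0.112,0],[0,0,-0.6],1]])

```text
t: 3.32
position: [0.5034, 0.1029, 0.2942]
ee_rot: [-178.7, -0.9, 10.9]
force: [-0.8, 1.0, -0.3]
opening: 0.0856
```

Emit:
arm_command(deltas=[[[0,0,-0.055],[0,0,0],1],[[0,0,-0.11],[0,0,0],1],[[0,0,-0.165],[0,0,0],1],[[0,0,-0.22],[0,0,0],1],[[0,0,-0.275],[0,0,0],1],[[0,0,-0.33],[0,0,0],1],[[0,0,-0.385],[0,0,0],1],[[0,0,-0.44],[0,0,0],1],[[0,0,-0.495],[0,0,0],1],[[0,0,-0.55],[0,0,0],1],[[0,0,-0.605],[0,0,0],1],[[0,0,-0.66],[0,0,0],1],[[0,0,-0.715],[0,0,0],1],[[0,0,-0.77],[0,0,0],1],[[0,0,-0.825],[0,0,0],1],[[0,0,-0.88],[0,0,0],1],[[0,0,-0.935],[0,0,0],1],[[0,0,-0.98],[0,0,0],1],[[0,0,-0.98],[0,0,0],1]])

```text
t: 5.7
position: [0.5028, 0.1021, 0.2958]
ee_rot: [178.6, 0.9, -172.8]
force: [0.5, -0.4, 0.2]
opening: 0.0855
```

```bash
python3 - <<'E'
from h import *
s=state();print(s["t"],s["position"],s["ee_rot"],s["joint_pos"])
R=Rt(Y+180,20);G=cab(-.015,.018,.171)
rows([(tcp(G+[0,0,.05],R),R),(tcp(G,R),R)])
E
```

```text
5.7 [0.50284157 0.10213102 0.29575935] [ 178.61319208    0.88335561 -172.79844665] [10.68551035 10.96468911  5.06779524 83.13710327  1.33056649  3.48448313]
[[0.010, 0.116, -0.012], [0.210, 0.241, 1.161], 1],
[[0.010, 0.116, -0.012], [0.220, 0.226, 1.785], 1],
```

Emit:
arm_command(deltas=[[[0,0.05,0],[0.1,0.12,0.4],1],[[0.01,0.1,-0.01],[0.2,0.24,0.8],1],[[0.01,0.116,-0.012],[0.21,0.24,1],1],[[0.01,0.116,-0.012],[0.21,0.24,1],1]])

```text
t: 6.2
position: [0.4846, 0.1209, 0.2147]
ee_rot: [-179.9, -20.1, -170.5]
force: [-0.3, -1.4, -0.6]
opening: 0.0854
```

```bash
python3 - <<'E'
from h import *
s=state();print(s["t"],s["position"],s["ee_rot"],s["joint_pos"])
R=Rt(Y+180,20);G=cab(-.015,.018,.171)
rows([(tcp(G+[0,0,.02],R),R),(tcp(G,R),R)])
E
```

```text
6.2 [0.48464322 0.12092352 0.21473063] [-179.90524803  -20.14321002 -170.54071557] [13.26377274 27.25035031 13.35483649 96.21276905  1.2147269   3.57227817]
[[-0.000, -0.001, -0.001], [-0.183, 0.008, 0.487], 1],
[[-0.000, -0.001, -0.001], [-0.269, 0.009, 0.721], 1],
```

Emit:
arm_command(deltas=[[[0,0,0],[-0.09,0.01,0.24],1],[[0,0,0],[-0.18,0.01,0.48],1],[[0,0,0],[-0.23,0.01,0.6],1],[[0,0,0],[-0.27,0.01,0.72],1],[[0,0,0],[-0.27,0.01,0.72],1]])

```text
t: 6.82
position: [0.4848, 0.1216, 0.1535]
ee_rot: [-179.9, -20.1, -170.6]
force: [0.2, 0.4, -1.1]
opening: 0.0851
```

Emit:
arm_command(deltas=[[[0,0,0],[0,0,0],0],[[0,0,0],[0,0,0],-0.5],[[0,0,0],[0,0,0],-1],[[0,0,0],[0,0,0],-1],[[0,0,0],[0,0,0],-1],[[0,0,0],[0,0,0],-1]], force=50)

```text
t: 7.58
position: [0.4852, 0.1228, 0.1537]
ee_rot: [180.0, -20.1, -170.5]
force: [-0.4, 5.2, 2.0]
opening: 0.0199
```

```bash
cat >> h.py <<'E'
def snap(tag,to=(235,185,120,130),so=(260,165,160,150)):
    for n,(x,y,w,h) in(("top",to),("side",so)):
        im=capture(n)[y:y+h,x:x+w];cv2.imwrite(f"pics/{tag}_{n}.png",cv2.convertScaleAbs(cv2.resize(im,None,fx=4,fy=4,interpolation=cv2.INTER_CUBIC),alpha=1.4))
    a=cv2.imread(f"pics/{tag}_top.png");b=cv2.imread(f"pics/{tag}_side.png");H=max(a.shape[0],b.shape[0])
    o=np.zeros((H,a.shape[1]+b.shape[1],3),np.uint8);o[:a.shape[0],:a.shape[1]]=a;o[:b.shape[0],a.shape[1]:]=b
    s=min(1,800/o.shape[1],600/H);cv2.imwrite(f"pics/{tag}.png",cv2.resize(o,None,fx=s,fy=s))
E
python3 - <<'E'
from h import *
snap("b")
E
```

```text
(no output)
```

View pics/b.png

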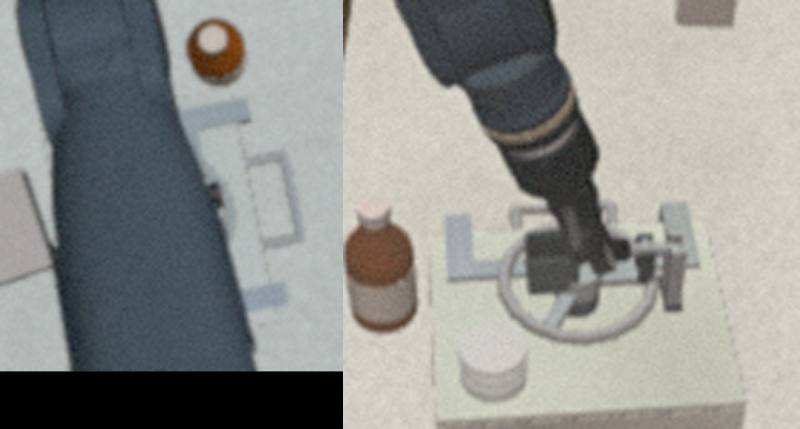

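```bash
cat >> h.py <<'E'
def arcplan(phis,k=.8,P=None,e0=.167,tilt0=20,b=.014):
    P=cab(-.015,.06,.165);u=cab(-.015,0,.165)-P;u/=np.linalg.norm(u)
    return P,u
E
python3 - <<'E'
from h import *
s=state();p=s["position"];R0=Ro.from_euler('xyz',s["ee_rot"],degrees=True)
P,u=arcplan([]);v=np.array([0,0,1.]);w=np.cross(u,v)
C=p-R0.apply([0,0,.014]);d=C-P;print("C rel",d@u,d@v,d@w, s["force"])
ang=lambda a:Ro.from_rotvec(w*np.radians(a))
T=[]
for f in range(6,61,6):
    R=ang(.8*f)*R0;T.append((P+ang(f).apply(d)+R.apply([0,0,.014]),R))
rows(T)
E
```

```text
C rel 0.0407278181978818 0.0018582958941179561 -0.0011174689827944877 [0.14954412 6.39524752 1.4681965 ]
[[-0.000, -0.027, -0.000], [0.008, 0.000, -0.049], 1],
[[-0.000, -0.053, -0.000], [0.022, 0.000, -0.096], 1],
[[-0.000, -0.080, -0.000], [0.040, 0.000, -0.141], 1],
[[-0.000, -0.107, -0.000], [0.063, 0.000, -0.184], 1],
[[-0.000, -0.133, -0.000], [0.090, 0.000, -0.224], 1],
[[-0.001, -0.160, -0.000], [0.121, 0.000, -0.261], 1],
[[-0.001, -0.187, -0.000], [0.155, 0.000, -0.293], 1],
[[-0.001, -0.213, -0.000], [0.193, -0.000, -0.322], 1],
[[-0.001, -0.240, -0.000], [0.233, -0.000, -0.347], 1],
[[-0.001, -0.267, -0.000], [0.275, -0.000, -0.367], 1],
```

Emit:
arm_command(deltas=[[[0,-0.027,0],[0.008,0,-0.05],-1],[[0,-0.053,0],[0.022,0,-0.096],-1],[[0,-0.08,0],[0.04,0,-0.141],-1],[[0,-0.107,0],[0.063,0,-0.184],-1],[[0,-0.133,0],[0.09,0,-0.224],-1],[[0,-0.133,0],[0.09,0,-0.224],-1]])

```text
t: 8.43
position: [0.484, 0.1232, 0.1734]
ee_rot: [179.9, 4.0, -170.5]
force: [1.4, 3.4, -7.5]
opening: 0.02
```

```bash
python3 - <<'E'
from h import *
s=state();print(s["torque"],s["joint_pos"]);snap("c")
E
```

```text
[ 0.74485537 -0.59257722  0.16650431] [ 14.42663367   9.7724652  -14.68894776  61.51334446  -0.24436015
   4.89992698]
```

View pics/c.png

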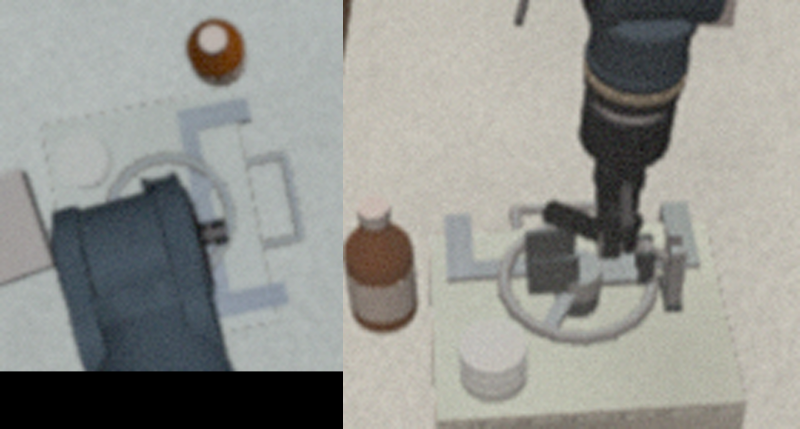

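```bash
cat >> h.py <<'E'
def arc(fs,k,b=.014):
    s=state();p=s["position"];R0=Ro.from_euler('xyz',s["ee_rot"],degrees=True)
    P,u=arcplan([]);v=np.array([0,0,1.]);w=np.cross(u,v);C=p-R0.apply([0,0,b]);d=C-P
    print("C rel",d@u,d@v,d@w,"r",np.hypot(d@u,d@v),"deg",np.degrees(np.arctan2(d@v,d@u)),s["force"])
    ang=lambda a:Ro.from_rotvec(w*np.radians(a))
    T=[]
    for f in fs:
        R=ang(k*f)*R0;T.append((P+ang(f).apply(d)+R.apply([0,0,b]),R))
    rows(T)
E
python3 - <<'E'
from h import *
arc(range(6,37,6),.5)
E
```

```text
C rel 0.03407452047385863 0.022066503288757006 -0.0016596582598487368 r 0.040595609527584814 deg 32.92690876387153 [ 0.27273979  3.03865161 -3.34184701]
[[-0.000, -0.017, -0.000], [0.019, 0.000, -0.045], 1],
[[-0.000, -0.033, -0.000], [0.043, -0.000, -0.088], 1],
[[-0.000, -0.050, -0.000], [0.070, -0.000, -0.127], 1],
[[-0.000, -0.067, -0.000], [0.102, -0.000, -0.163], 1],
[[-0.000, -0.083, -0.000], [0.137, -0.000, -0.195], 1],
[[-0.000, -0.100, -0.000], [0.175, -0.000, -0.222], 1],
```

Emit:
arm_command(deltas=[[[0,-0.017,0],[0.019,0,-0.045],-1],[[0,-0.033,0],[0.043,0,-0.088],-1],[[0,-0.05,0],[0.07,0,-0.127],-1],[[0,-0.067,0],[0.102,0,-0.163],-1],[[0,-0.083,0],[0.137,0,-0.195],-1],[[0,-0.1,0],[0.175,0,-0.222],-1],[[0,-0.1,0],[0.175,0,-0.222],-1]])

```text
t: 9.4
position: [0.4692, 0.1207, 0.1897]
ee_rot: [179.9, 21.9, -170.5]
force: [8.5, 3.6, -10.3]
opening: 0.0197
```

```bash
python3 - <<'E'
from h import *
s=state();print(s["torque"],s["joint_pos"]);arc(range(6,31,6),.5);snap("d")
E
```

```text
[ 0.36488331 -0.49910917  0.19953255] [ 15.86781961  -4.35282245 -32.1566747   40.3737782   -2.27136598
   5.91826093]
C rel 0.014645227896647598 0.03771276863852163 -0.0017866542736155735 r 0.040456589309127454 deg 68.77701348054146 [  8.46182083   3.55567016 -10.25771339]
[[-0.000, -0.017, -0.000], [0.031, -0.000, -0.034], 1],
[[-0.000, -0.033, -0.000], [0.066, -0.000, -0.065], 1],
[[-0.000, -0.050, -0.000], [0.104, -0.000, -0.091], 1],
[[-0.000, -0.067, -0.000], [0.144, -0.000, -0.113], 1],
[[-0.000, -0.083, -0.000], [0.185, -0.001, -0.129], 1],
```

View pics/d.png

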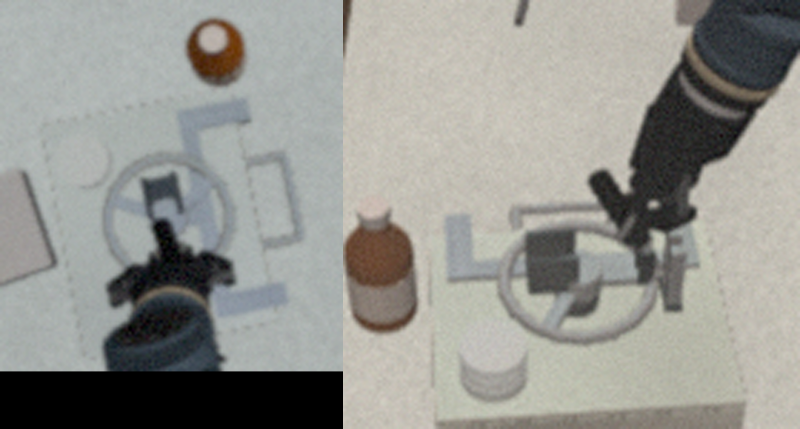

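```bash
python3 - <<'E'
from h import *
s=state();arc([5,10,15,20,24],1.0)
E
```

```text
C rel 0.014813943890023842 0.037626067048821155 -0.0017655007843596679 r 0.040437282984136805 deg 68.5097002489366 [ 5.25455613  3.21119409 -7.59146928]
[[-0.000, -0.028, -0.000], [0.018, -0.000, -0.030], 1],
[[-0.000, -0.056, -0.000], [0.039, -0.000, -0.057], 1],
[[-0.000, -0.083, -0.000], [0.062, -0.000, -0.083], 1],
[[-0.000, -0.111, -0.000], [0.087, -0.000, -0.107], 1],
[[-0.000, -0.133, -0.000], [0.108, -0.000, -0.124], 1],
```

Emit:
arm_command(deltas=[[[0,-0.028,0],[0.018,0,-0.03],-1],[[0,-0.056,0],[0.039,0,-0.057],-1],[[0,-0.083,0],[0.062,0,-0.083],-1],[[0,-0.111,0],[0.087,0,-0.107],-1],[[0,-0.13,0],[0.108,0,-0.124],-1],[[0,-0.13,0],[0.108,0,-0.124],-1]])

```text
t: 10.25
position: [0.4575, 0.1186, 0.1956]
ee_rot: [179.9, 45.3, -170.6]
force: [0.3, -0.2, 0.7]
opening: 0.0194
```

```bash
python3 - <<'E'
from h import *
s=state();print(s["torque"],s["joint_pos"]);arc([3,6],1);snap("e")
E
```

```text
[-0.12557474  0.42884473  0.04145243] [ 18.73863937 -16.50017962 -56.26417148   5.32358979  -6.47789472
   6.57099664]
C rel -0.00195913872050517 0.04045374196815432 -0.0017290894874715061 r 0.040501153857047 deg 92.77261735121225 [ 0.32458004 -0.18210126  0.74502197]
[[-0.000, -0.017, 0.000], [0.011, -0.000, -0.018], 1],
[[-0.000, -0.033, 0.000], [0.023, -0.000, -0.035], 1],
```

View pics/e.png

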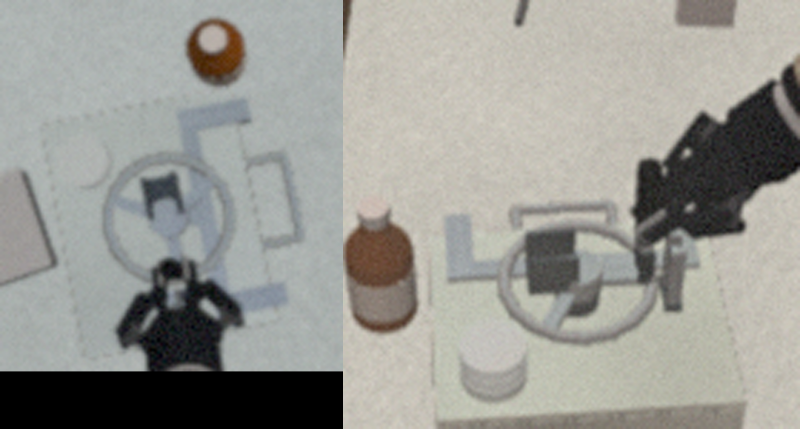

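Emit:
arm_command(deltas=[[[0,0,0],[0.025,0,-0.025],-1],[[0,0,0],[0.04,0,-0.04],-1],[[0,0,0],[0.04,0,-0.04],-1]])

```text
t: 10.72
position: [0.4543, 0.118, 0.1958]
ee_rot: [179.9, 45.1, -170.6]
force: [19.8, 3.4, -14.2]
opening: 0.0193
```

Emit:
arm_command(deltas=[[[0,0,0],[-0.03,0,0.03],-1],[[0,0,0],[-0.03,0,0.03],0],[[0,0,0],[-0.03,0,0.03],1],[[0,0,0],[-0.03,0,0.03],1],[[0,0,0],[-0.03,0,0.03],1],[[0,0,0],[-0.03,0,0.03],1]], force=25)

```text
t: 11.48
position: [0.4577, 0.1185, 0.1958]
ee_rot: [179.9, 45.1, -170.6]
force: [-0.1, 0.6, -0.6]
opening: 0.0856
```

Emit:
arm_command(deltas=[[[0,0,0],[0,0,-0.3],1],[[0,0,0],[0,0,-0.65],1],[[0,0,0],[0,0,-1],1],[[0,0,0],[0,0,-1],1]])

```text
t: 11.98
position: [0.4018, 0.1094, 0.2542]
ee_rot: [179.8, 45.4, -170.6]
force: [0.4, 0.7, 0.2]
opening: 0.0852
```

Emit:
arm_command(deltas=[[[0,0.05,0],[0,0,-0.3],1],[[0,0.1,0],[0,0,-0.6],1],[[0,0.15,0],[0,0,-0.8],1],[[0,0.2,0],[0,0,-1],1],[[0,0.25,0],[0,0,-1],1],[[0,0.25,0],[0,0,-1],1]])

```text
t: 12.72
position: [0.3484, 0.1004, 0.3078]
ee_rot: [179.9, 0.0, -170.5]
force: [0.3, -0.1, -0.7]
opening: 0.0855
```

```bash
python3 - <<'E'
from h import *
s=state();print(s["t"],s["position"],s["ee_rot"],s["joint_pos"]);snap("f")
E
```

```text
12.725 [0.34844626 0.1004265  0.30778649] [ 1.79911826e+02  1.52024198e-02 -1.70528378e+02] [16.00498037 -3.43926297 -8.93836678 84.47575987  0.08587195  6.53336549]
```

View pics/f.png

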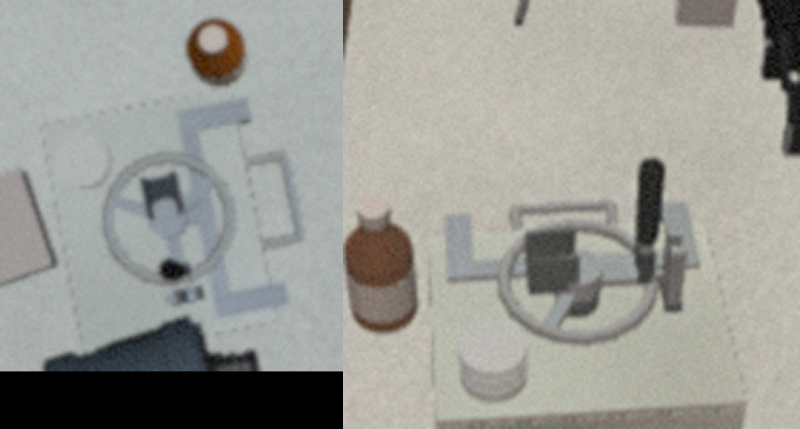

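```bash
python3 - <<'E'
from h import *
im=capture("top");g=im.max(2)[270:290,285:307];m=(g<45).astype(np.uint8)
n,l,st,c=cv2.connectedComponentsWithStats(m);print(st,c+[285,270])
im=capture("side");g=im.max(2)[212:265,475-0:520] if 0 else im.max(2)[212:262,475-120:400];m=(g<45).astype(np.uint8)
n,l,st,c=cv2.connectedComponentsWithStats(m);print(st,c+[355,212])
print(proj("top",cab(-.015,.06,.27)),proj("side",cab(-.015,.06,.27)),proj("side",cab(-.015,.06,.165)))
E
```

```text
[[  0   0  22  20 402]
 [  7   7   8   6  38]] [[295.539801   279.51243781]
 [295.07894737 279.36842105]]
[[   0    0   45   50 2039]
 [   8    9    9   30  193]
 [   8   42    1    4    4]
 [  10   43    3    7   14]] [[378.05345758 236.45806768]
 [366.94818653 235.01036269]
 [363.         255.5       ]
 [366.14285714 257.71428571]]
[293.86237537 279.28768157] [368.49163808 221.67602317] [365.79492483 251.23310976]
```

```bash
python3 - <<'E'
from h import *
R=Rt(Y+180,0)
a=cab(-.015,.06,.31);b=cab(-.015,.06,.216)
s=state();m=(a+s["position"])/2
rows([(m,R),(a,R),(b,R)])
E
```

```text
[[0.001, 0.002, -0.001], [-0.662, -0.011, 0.006], 1],
[[0.001, 0.002, -0.001], [-1.323, -0.021, 0.011], 1],
[[0.001, 0.002, -0.001], [-1.314, -0.023, 1.186], 1],
```

Emit:
arm_command(deltas=[[[0,0,0],[-0.33,-0.01,0],1],[[0,0,0],[-0.66,-0.01,0],1],[[0,0,0],[-0.66,-0.01,0],1]])

```text
t: 13.3
position: [0.3977, 0.1078, 0.3109]
ee_rot: [179.9, 0.6, -170.5]
force: [0.2, 0.8, -0.9]
opening: 0.0851
```

Emit:
arm_command(deltas=[[[0,0,0],[-0.33,-0.01,0],1],[[0,0,0],[-0.66,-0.01,0.02],1],[[0,0,0],[-0.66,-0.01,0.02],1],[[0,0,0],[-0.66,-0.01,0.4],1],[[0,0,0],[-0.66,-0.01,0.8],1],[[0,0,0],[-0.66,-0.01,0.8],1]])

```text
t: 14.05
position: [0.4479, 0.1155, 0.2466]
ee_rot: [179.9, 0.5, -170.5]
force: [-0.3, -0.2, 1.0]
opening: 0.0854
```

```bash
python3 - <<'E'
from h import *
R=Rt(Y+180,0);rows([(cab(-.015,.06,.216),R)]);snap("g")
E
```

```text
[[0.001, 0.003, -0.001], [-0.021, -0.003, 0.383], 1],
```

View pics/g.png

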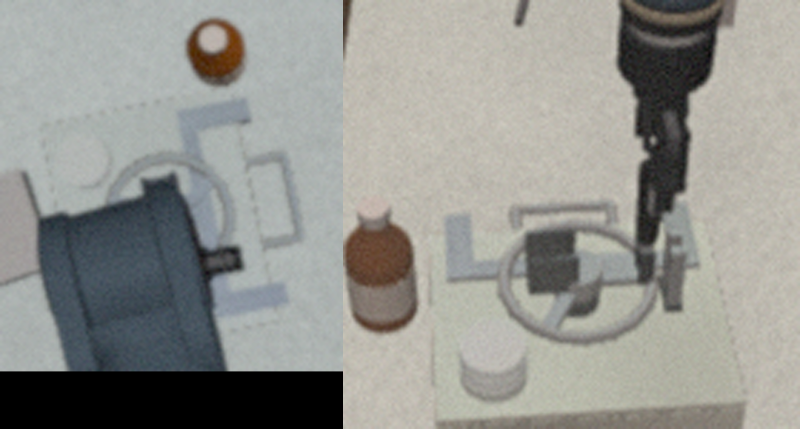

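Emit:
arm_command(deltas=[[[0,0,0],[-0.02,0,0.2],1],[[0,0,0],[-0.02,0,0.38],1],[[0,0,0],[-0.02,0,0.38],0],[[0,0,0],[-0.02,0,0.38],-0.5],[[0,0,0],[-0.02,0,0.38],-1],[[0,0,0],[-0.02,0,0.38],-1],[[0,0,0],[-0.02,0,0.38],-1],[[0,0,0],[-0.02,0,0.38],-1]], force=25)

```text
t: 15.15
position: [0.4521, 0.1164, 0.219]
ee_rot: [179.9, 0.7, -170.5]
force: [-1.1, 0.8, 5.7]
opening: 0.0207
```

```bash
cat >> h.py <<'E'
def wind(angs,r=.06,hub=None,ztcp=.216):
    # angles absolute wheel rad, printed as rows
    s=state();hub=cab(-.015,0,0) if hub is None else hub
    R=Ro.from_euler('xyz',s["ee_rot"],degrees=True);d=s["position"][:2]-hub[:2]
    print("r now",np.hypot(*d),"wheel",(np.arctan2(d[1],d[0])-(TH+np.pi/2))%(2*np.pi),s["force"],s["torque"])
    rows([(np.array([hub[0]+r*np.cos(TH+np.pi/2+a),hub[1]+r*np.sin(TH+np.pi/2+a),ztcp]),R) for a in angs])
E
python3 - <<'E'
from h import *
wind(np.arange(.12,1.33,.12))
E
```

```text
r now 0.057661757823490443 wheel 6.276413497123046 [-1.09682197  0.7623405   5.73454447] [-0.12637796  0.09624738 -0.01904293]
[[0.000, 0.000, 0.000], [0.024, -0.095, 0.037], 1],
[[0.000, 0.000, 0.000], [0.008, -0.183, 0.037], 1],
[[0.000, 0.000, 0.000], [-0.019, -0.269, 0.037], 1],
[[0.000, 0.000, 0.000], [-0.056, -0.351, 0.037], 1],
[[0.000, 0.000, 0.000], [-0.103, -0.428, 0.038], 1],
[[0.000, 0.000, 0.000], [-0.158, -0.499, 0.038], 1],
[[0.000, 0.000, 0.000], [-0.221, -0.563, 0.039], 1],
[[0.000, 0.000, 0.000], [-0.292, -0.618, 0.040], 1],
[[0.000, 0.000, 0.000], [-0.369, -0.665, 0.041], 1],
[[0.000, 0.000, 0.000], [-0.451, -0.703, 0.041], 1],
[[0.000, 0.000, 0.000], [-0.536, -0.730, 0.043], 1],
```

```bash
cat >> h.py <<'E'
import json
def setoff():
    p=state()["position"];json.dump([float(v) for v in p-cab(-.015,.06,0)],open("off.json","w"))
def wind2(angs):
    o=json.load(open("off.json"));h=cab(-.015,0,0)+[o[0],o[1],0];wind(angs,.06,h,o[2])
E
python3 - <<'E'
from h import *
setoff();wind2(np.arange(.12,1.33,.12))
E
```

```text
r now 0.059999999999999956 wheel 0.0 [-1.09682197  0.7623405   5.73454447] [-0.12637796  0.09624738 -0.01904293]
[[0.000, 0.000, 0.000], [-0.006, -0.090, -0.000], 1],
[[0.000, 0.000, 0.000], [-0.022, -0.178, -0.000], 1],
[[0.000, 0.000, 0.000], [-0.049, -0.264, 0.000], 1],
[[0.000, 0.000, 0.000], [-0.086, -0.346, 0.000], 1],
[[0.000, 0.000, 0.000], [-0.132, -0.423, 0.001], 1],
[[0.000, 0.000, 0.000], [-0.188, -0.494, 0.001], 1],
[[0.000, 0.000, 0.000], [-0.251, -0.558, 0.002], 1],
[[0.000, 0.000, 0.000], [-0.322, -0.613, 0.003], 1],
[[0.000, 0.000, 0.000], [-0.398, -0.660, 0.004], 1],
[[0.000, 0.000, 0.000], [-0.480, -0.698, 0.005], 1],
[[0.000, 0.000, 0.000], [-0.566, -0.725, 0.006], 1],
```

Emit:
arm_command(deltas=[[[0,0,0],[-0.006,-0.09,0],-1],[[0,0,0],[-0.022,-0.178,0],-1],[[0,0,0],[-0.05,-0.264,0],-1],[[0,0,0],[-0.086,-0.346,0],-1],[[0,0,0],[-0.132,-0.423,0],-1],[[0,0,0],[-0.188,-0.494,0],-1],[[0,0,0],[-0.188,-0.494,0],-1]])

```text
t: 16.02
position: [0.4745, 0.0795, 0.2191]
ee_rot: [179.9, 0.8, -170.5]
force: [3.9, 2.7, -1.0]
opening: 0.0213
```

```bash
python3 - <<'E'
from h import *
wind2(np.arange(.84,2,.12));snap("h")
E
```

```text
r now 0.0596763371570871 wheel 0.7382303908605108 [ 3.88877546  2.66756418 -0.992809  ] [ 5.87595621e-01 -1.05576226e+00 -6.52617611e-04]
[[0.000, 0.000, 0.000], [-0.051, -0.056, 0.002], 1],
[[0.000, 0.000, 0.000], [-0.122, -0.112, 0.003], 1],
[[0.000, 0.000, 0.000], [-0.199, -0.159, 0.004], 1],
[[0.000, 0.000, 0.000], [-0.281, -0.196, 0.005], 1],
[[0.000, 0.000, 0.000], [-0.366, -0.223, 0.006], 1],
[[0.000, 0.000, 0.000], [-0.455, -0.240, 0.007], 1],
[[0.000, 0.000, 0.000], [-0.544, -0.246, 0.008], 1],
[[0.000, 0.000, 0.000], [-0.634, -0.241, 0.010], 1],
[[0.000, 0.000, 0.000], [-0.723, -0.226, 0.011], 1],
[[0.000, 0.000, 0.000], [-0.809, -0.200, 0.012], 1],
```

View pics/h.png

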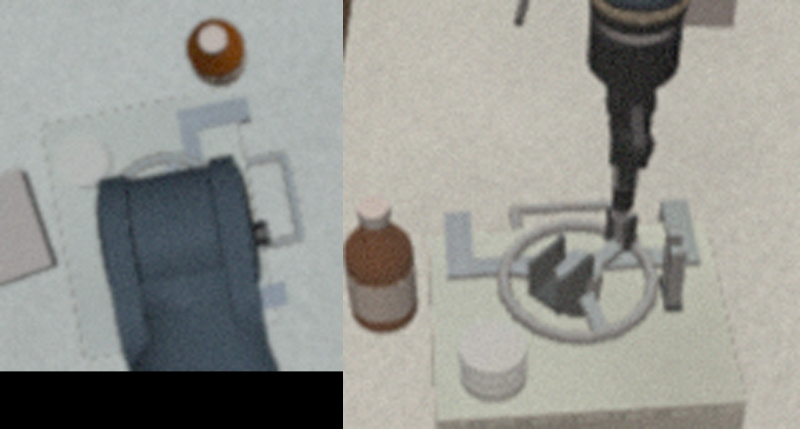

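Emit:
arm_command(deltas=[[[0,0,0],[-0.05,-0.056,0],-1],[[0,0,0],[-0.122,-0.112,0],-1],[[0,0,0],[-0.199,-0.159,0],-1],[[0,0,0],[-0.281,-0.196,0.004],-1],[[0,0,0],[-0.366,-0.223,0.006],-1],[[0,0,0],[-0.455,-0.24,0.007],-1],[[0,0,0],[-0.544,-0.246,0.008],-1],[[0,0,0],[-0.634,-0.241,0.01],-1],[[0,0,0],[-0.723,-0.226,0.01],-1],[[0,0,0],[-0.81,-0.2,0.01],-1],[[0,0,0],[-0.81,-0.2,0.01],-1]])

```text
t: 17.5
position: [0.54, 0.0753, 0.219]
ee_rot: [179.8, 0.7, -170.5]
force: [-3.0, 7.1, 3.4]
opening: 0.0213
```

```bash
python3 - <<'E'
from h import *
wind2(np.arange(2.04,3.3,.12));snap("i")
E
```

```text
r now 0.05871424517167142 wheel 1.9118815589033957 [-2.99415651  7.06672261  3.41283451] [1.44779391 0.41833669 0.00936738]
[[0.000, 0.000, 0.000], [-0.094, 0.023, 0.002], 1],
[[0.000, 0.000, 0.000], [-0.171, 0.069, 0.003], 1],
[[0.000, 0.000, 0.000], [-0.243, 0.123, 0.004], 1],
[[0.000, 0.000, 0.000], [-0.307, 0.186, 0.005], 1],
[[0.000, 0.000, 0.000], [-0.363, 0.256, 0.006], 1],
[[0.000, 0.000, 0.000], [-0.411, 0.332, 0.007], 1],
[[0.000, 0.000, 0.000], [-0.449, 0.414, 0.007], 1],
[[0.000, 0.000, 0.000], [-0.478, 0.499, 0.008], 1],
[[0.000, 0.000, 0.000], [-0.495, 0.587, 0.009], 1],
[[0.000, 0.000, 0.000], [-0.502, 0.677, 0.009], 1],
[[0.000, 0.000, 0.000], [-0.499, 0.767, 0.009], 1],
```

View pics/i.png

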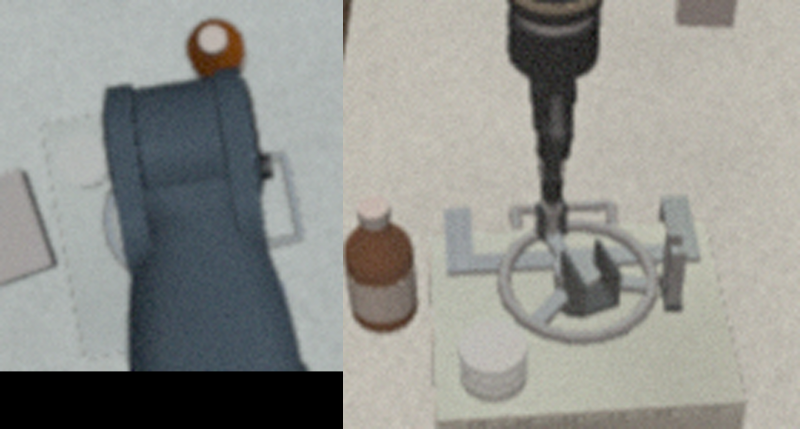

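Emit:
arm_command(deltas=[[[0,0,0],[-0.094,0.023,0],-1],[[0,0,0],[-0.171,0.069,0.003],-1],[[0,0,0],[-0.243,0.123,0.004],-1],[[0,0,0],[-0.307,0.186,0.005],-1],[[0,0,0],[-0.363,0.256,0.006],-1],[[0,0,0],[-0.411,0.332,0.007],-1],[[0,0,0],[-0.449,0.414,0.007],-1],[[0,0,0],[-0.478,0.499,0.008],-1],[[0,0,0],[-0.495,0.587,0.009],-1],[[0,0,0],[-0.502,0.677,0.009],-1],[[0,0,0],[-0.5,0.767,0.009],-1],[[0,0,0],[-0.5,0.767,0.009],-1]])

```text
t: 19.1
position: [0.569, 0.1432, 0.219]
ee_rot: [179.8, 0.7, -170.4]
force: [-2.1, 1.3, 4.3]
opening: 0.0211
```

```bash
python3 - <<'E'
from h import *
wind2(np.arange(3.36,4.9,.12));snap("j");print(state()["joint_pos"])
E
```

```text
r now 0.0600478490649513 wheel 3.2537717790420047 [-2.07134733  1.29121015  4.25373701] [0.1925504  0.34028062 0.06176301]
[[0.000, 0.000, 0.000], [0.014, 0.078, 0.001], 1],
[[0.000, 0.000, 0.000], [0.039, 0.165, 0.001], 1],
[[0.000, 0.000, 0.000], [0.074, 0.248, 0.001], 1],
[[0.000, 0.000, 0.000], [0.119, 0.326, 0.001], 1],
[[0.000, 0.000, 0.000], [0.172, 0.398, 0.000], 1],
[[0.000, 0.000, 0.000], [0.234, 0.463, -0.000], 1],
[[0.000, 0.000, 0.000], [0.304, 0.520, -0.001], 1],
[[0.000, 0.000, 0.000], [0.379, 0.569, -0.002], 1],
[[0.000, 0.000, 0.000], [0.460, 0.608, -0.002], 1],
[[0.000, 0.000, 0.000], [0.545, 0.637, -0.003], 1],
[[0.000, 0.000, 0.000], [0.633, 0.656, -0.004], 1],
[[0.000, 0.000, 0.000], [0.723, 0.664, -0.005], 1],
[[0.000, 0.000, 0.000], [0.813, 0.661, -0.006], 1],
[14.00409948 19.42693613  5.61377184 75.46759841  0.19432757  4.43461552]
```

View pics/j.png

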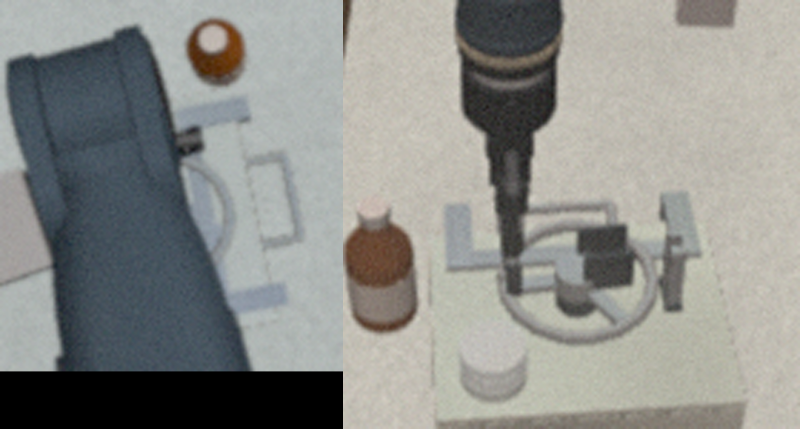

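Emit:
arm_command(deltas=[[[0,0,0],[0.014,0.078,0],-1],[[0,0,0],[0.039,0.165,0],-1],[[0,0,0],[0.074,0.248,0],-1],[[0,0,0],[0.119,0.326,0],-1],[[0,0,0],[0.172,0.398,0],-1],[[0,0,0],[0.234,0.463,0],-1],[[0,0,0],[0.304,0.52,0],-1],[[0,0,0],[0.379,0.569,0],-1],[[0,0,0],[0.46,0.608,0],-1],[[0,0,0],[0.545,0.637,0],-1],[[0,0,0],[0.6,0.65,0],-1],[[0,0,0],[0.6,0.65,0],-1]])

```text
t: 20.7
position: [0.5121, 0.1874, 0.219]
ee_rot: [179.6, 0.7, -170.4]
force: [-0.8, 5.7, 5.3]
opening: 0.0211
```

```bash
python3 - <<'E'
from h import *
wind2([4.6,4.66,4.72,4.76,4.8,4.84,4.9])
E
```

```text
r now 0.06095337237320749 wheel 4.528797284056867 [-0.79989417  5.73524594  5.27598023] [ 1.28168674  0.06917268 -0.03284252]
[[0.000, 0.000, 0.000], [0.055, -0.004, -0.000], 1],
[[0.000, 0.000, 0.000], [0.100, -0.000, -0.001], 1],
[[0.000, 0.000, 0.000], [0.145, 0.001, -0.001], 1],
[[0.000, 0.000, 0.000], [0.175, -0.000, -0.002], 1],
[[0.000, 0.000, 0.000], [0.205, -0.002, -0.002], 1],
[[0.000, 0.000, 0.000], [0.235, -0.006, -0.002], 1],
[[0.000, 0.000, 0.000], [0.279, -0.013, -0.003], 1],
```

Emit:
arm_command(deltas=[[[0,0,0],[0.055,0.015,0],-1],[[0,0,0],[0.1,0.02,0],-1],[[0,0,0],[0.145,0.02,0],-1],[[0,0,0],[0.175,0.02,0],-1],[[0,0,0],[0.19,0.02,0],-1],[[0,0,0],[0.19,0.02,0],-1]])

```text
t: 21.45
position: [0.4972, 0.1865, 0.219]
ee_rot: [179.6, 0.7, -170.4]
force: [3.7, 0.3, 5.8]
opening: 0.0214
```

```bash
python3 - <<'E'
from h import *
wind2([4.76,4.8,4.85,4.9]);snap("k")
E
```

```text
r now 0.06160280823967787 wheel 4.773753859862319 [3.65001824 0.28829654 5.80350193] [ 0.02612952 -0.86386467  0.01176763]
[[0.000, 0.000, 0.000], [-0.012, -0.019, 0.000], 1],
[[0.000, 0.000, 0.000], [0.018, -0.021, -0.000], 1],
[[0.000, 0.000, 0.000], [0.056, -0.026, -0.001], 1],
[[0.000, 0.000, 0.000], [0.093, -0.032, -0.001], 1],
```

View pics/k.png

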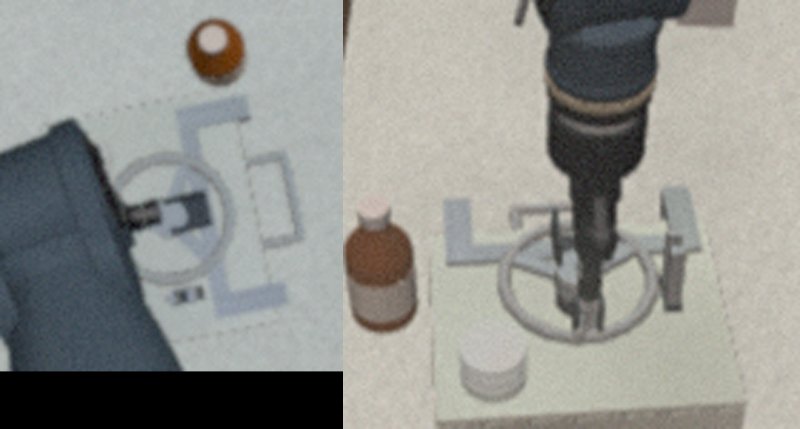

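Emit:
arm_command(deltas=[[[0,0,0],[0.03,0,0],-1],[[0,0,0],[0.06,-0.005,0],-1],[[0,0,0],[0.06,-0.005,0],-1]])

```text
t: 21.92
position: [0.4949, 0.186, 0.2191]
ee_rot: [179.6, 1.0, -170.4]
force: [12.6, 4.4, -1.0]
opening: 0.0211
```

Emit:
arm_command(deltas=[[[0,0,0],[0.05,-0.01,0],-1],[[0,0,0],[0.07,-0.01,0],-1],[[0,0,0],[0.07,-0.01,0],-1]])

```text
t: 22.3
position: [0.4933, 0.1856, 0.2192]
ee_rot: [179.5, 1.4, -170.4]
force: [19.2, 6.7, -5.7]
opening: 0.0213
```

Emit:
arm_command(deltas=[[[0,0,0],[-0.05,0.01,0],-1],[[0,0,0],[-0.05,0.01,0],-1],[[0,0,0],[-0.05,0.01,0],0],[[0,0,0],[-0.05,0.01,0],1],[[0,0,0],[-0.05,0.01,0],1],[[0,0,0],[-0.05,0.01,0],1],[[0,0,0],[-0.05,0.01,-0.3],1],[[0,0,0],[-0.05,0.01,-0.7],1],[[0,0,0],[-0.05,0.01,-1],1],[[0,0,0],[-0.05,0.01,-1],1]])

```text
t: 23.55
position: [0.496, 0.1863, 0.3009]
ee_rot: [179.5, 1.5, -170.4]
force: [0.2, -0.5, 0.0]
opening: 0.0856
```

```bash
python3 - <<'E'
from h import *
s=state();print(s["joint_pos"]);snap("l")
E
```

```text
[20.4582489  12.15082501  7.32954029 83.58191468  0.22765265 10.85523547]
```

View pics/l.png

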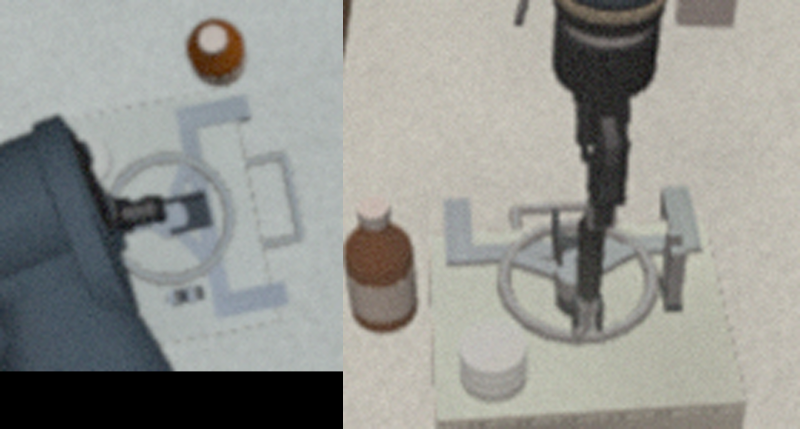

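Emit:
arm_command(deltas=[[[0,0,0],[0,0,-0.3],1],[[0,0,0],[0,-0.5,-0.3],0.5],[[0,0,0],[0,-1,-0.3],0],[[0,0,0],[0,-1,-0.3],0]])

```text
t: 24.15
position: [0.5079, 0.1048, 0.3209]
ee_rot: [179.5, 1.2, -170.6]
force: [-0.7, 0.3, 1.0]
opening: 0.0426
```

Emit:
arm_command(deltas=[[[0,0,0],[0,-0.5,0],0],[[0,0,0],[0,-1,0],0],[[0,0,0],[0,-1,0],0]])

```text
t: 24.52
position: [0.5209, 0.0244, 0.3191]
ee_rot: [179.5, 1.1, -170.7]
force: [-0.4, 0.3, 0.0]
opening: 0.0426
```

```bash
python3 - <<'E'
from h import *
s=state();print(s["joint_pos"],s["position"],s["opening"])
R=Rt(Y+180,0);rows([(cab(-.157,0,.2),R),(cab(-.157,0,.064),R)]);snap("m")
E
```

```text
[ 2.3353223  11.72671357  9.42200104 86.63743543  0.59621092 -6.95295518] [0.52088849 0.0244378  0.31909255] 0.04263509913838833
[[0.003, 0.006, -0.002], [-0.042, -0.514, 1.486], 1],
[[0.003, 0.006, -0.002], [-0.008, -0.527, 3.185], 1],
```

View pics/m.png

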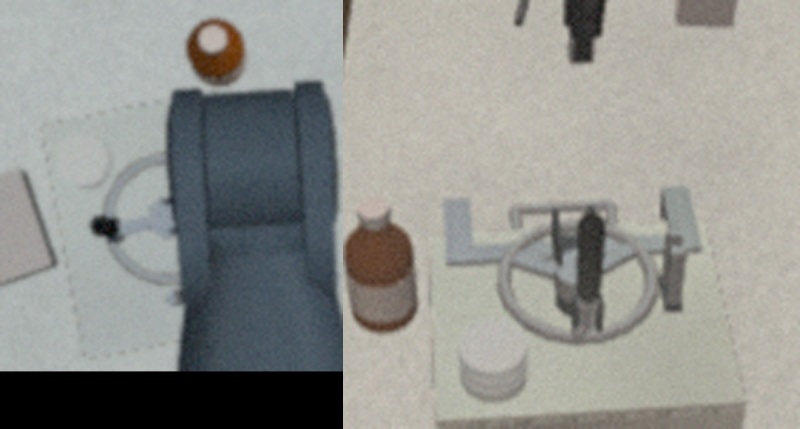

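```bash
python3 - <<'E'
from h import *
print(onz("top",(310,199),.15),onz("side",(260+30/2.857,165+210/2.857),.15))
E
```

```text
[0.7035434  0.06991041 0.15      ] [0.70406558 0.08214725 0.15      ]
```

Emit:
arm_command(deltas=[[[0.003,0.006,0],[-0.02,-0.3,0.4],0],[[0.003,0.006,-0.002],[-0.04,-0.51,0.9],0],[[0.003,0.006,-0.002],[-0.04,-0.51,1],0],[[0.003,0.006,-0.002],[-0.04,-0.51,1],0]], force=40)

```text
t: 25.12
position: [0.5317, -0.0115, 0.2395]
ee_rot: [-180.0, 0.0, -170.2]
force: [-0.2, 0.3, -0.1]
opening: 0.0426
```

Emit:
arm_command(deltas=[[[0,0,0],[0,0,0.5],0],[[0,0,0],[0,0,1],0],[[0,0,0],[0,0,1],0]])

```text
t: 25.5
position: [0.5308, -0.0106, 0.159]
ee_rot: [180.0, -0.1, -170.1]
force: [0.6, 0.2, 1.4]
opening: 0.0424
```

```bash
python3 - <<'E'
from h import *
s=state();print(s["position"],s["ee_rot"])
R=Rt(Y+180,0);rows([(cab(-.157,0,.064),R)]);snap("n")
E
```

```text
[ 0.5307617  -0.01059559  0.15899603] [ 1.79978672e+02 -1.08017027e-01 -1.70147560e+02]
[[0.000, -0.001, 0.001], [-0.021, -0.050, 1.187], 1],
```

View pics/n.png

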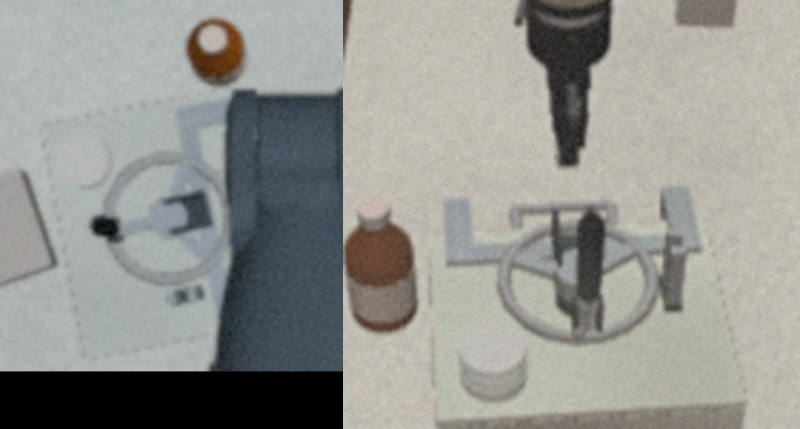

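Emit:
arm_command(deltas=[[[0,0,0],[-0.02,-0.05,0.3],0],[[0,0,0],[-0.02,-0.05,0.6],0],[[0,0,0],[-0.02,-0.05,0.9],0],[[0,0,0],[-0.02,-0.05,1],0],[[0,0,0],[-0.02,-0.05,1],0]])

```text
t: 26.22
position: [0.5361, -0.0145, 0.0828]
ee_rot: [-179.9, 0.2, -170.2]
force: [0.4, 0.5, 0.4]
opening: 0.043
```

```bash
python3 - <<'E'
from h import *
R=Rt(Y+180,0);rows([(cab(-.157,0,.064),R)]);print(state()["force"])
E
```

```text
[[-0.000, 0.001, 0.001], [0.039, 0.010, 0.235], 1],
[0.40499039 0.48575447 0.35235136]
```

Emit:
arm_command(deltas=[[[0,0,0],[0.02,0,0.12],0],[[0,0,0],[0.03,0,0.22],0],[[0,0,0],[0.03,0,0.22],0],[[0,0,0],[0.03,0,0.22],-0.5],[[0,0,0],[0.03,0,0.22],-1],[[0,0,0],[0.03,0,0.22],-1],[[0,0,0],[0.03,0,0.22],-1]])

```text
t: 27.1
position: [0.5339, -0.0148, 0.0655]
ee_rot: [-180.0, 0.3, -170.1]
force: [-2.0, 2.0, 3.7]
opening: 0.0084
```

```bash
python3 - <<'E'
from h import *
s=state();print(s["position"],s["ee_rot"],s["force"],s["opening"])
R0=Ro.from_euler('xyz',s["ee_rot"],degrees=True)
d=cab(-1,0,0)-cab(0,0,0);d[2]=0
print(R0.inv().apply(d));snap("o")
E
```

```text
[ 0.53390124 -0.0147781   0.06551224] [-179.95750222    0.26839211 -170.14456742] [-1.97647608  2.003331    3.73117316] 0.008364167383065195
[ 2.71277721e-03 -9.99996055e-01  7.29015690e-04]
```

View pics/o.png

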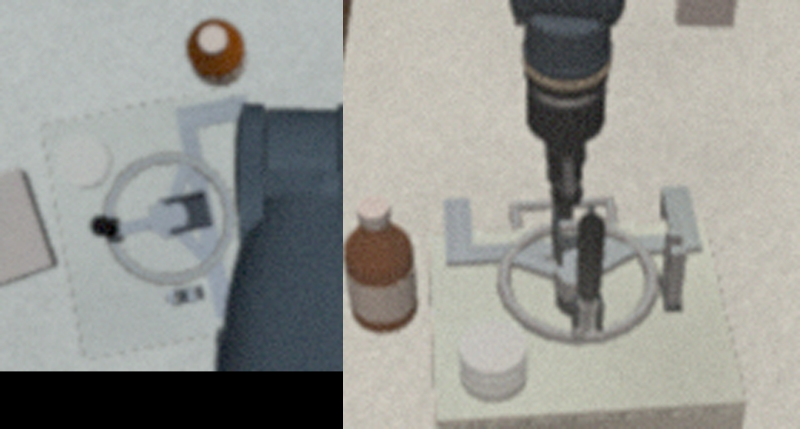

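Emit:
arm_command(deltas=[[[0,0,0],[0,-0.1,0],-1],[[0,0,0],[0,-0.2,0],-1],[[0,0,0],[0,-0.3,0],-1],[[0,0,0],[0,-0.4,0],-1],[[0,0,0],[0,-0.5,0],-1],[[0,0,0],[0,-0.6,0],-1],[[0,0,0],[0,-0.7,0],-1],[[0,0,0],[0,-0.8,0],-1],[[0,0,0],[0,-0.8,0],-1]])

```text
t: 28.32
position: [0.5455, -0.079, 0.0656]
ee_rot: [-179.9, 0.3, -170.2]
force: [5.0, -1.0, -1.0]
opening: 0.0083
```

Emit:
arm_command(deltas=[[[0,0,0],[0,-0.1,0],-1],[[0,0,0],[0,-0.2,0],-1],[[0,0,0],[0,-0.3,0],-1],[[0,0,0],[0,-0.37,0],-1],[[0,0,0],[0,-0.43,0],-1],[[0,0,0],[0,-0.45,0],-1],[[0,0,0],[0,-0.45,0],-1]])

```text
t: 29.2
position: [0.5508, -0.1086, 0.0654]
ee_rot: [179.5, 0.4, -170.0]
force: [2.4, 30.9, 5.0]
opening: 0.0083
```

Emit:
arm_command(deltas=[[[0,0,0],[0,-0.03,0],-1],[[0,0,0],[0,-0.05,0],-1],[[0,0,0],[0,-0.05,0],-1]])

```text
t: 29.58
position: [0.5508, -0.1083, 0.0654]
ee_rot: [179.0, 0.4, -169.8]
force: [1.9, 23.1, 6.7]
opening: 0.0086
```

```bash
python3 - <<'E'
from h import *
p=state()["position"];d=p[:2]-OR;c,s=np.cos(TH),np.sin(TH);print("cab",c*d[0]+s*d[1],-s*d[0]+c*d[1]);snap("p",(235,185,160,130))
E
```

```text
cab -0.252750562608906 -0.0017364770240658814
```

View pics/p.png

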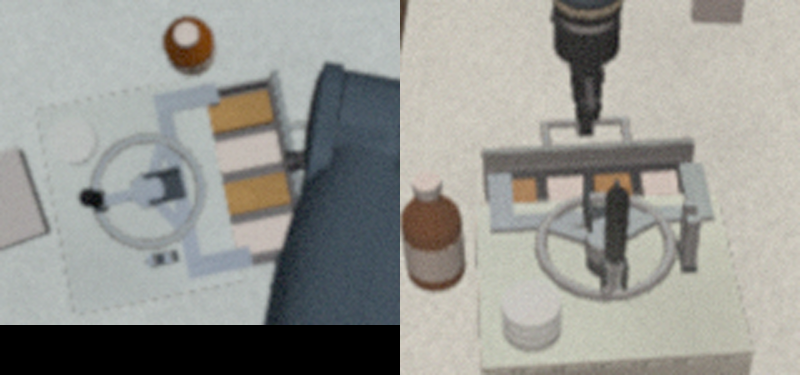

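Emit:
arm_command(deltas=[[[0,0,0],[0,0,0],-1],[[0,0,0],[0,0,0],-0.5],[[0,0,0],[0,0,0],0],[[0,0,0],[0,0,0],0],[[0,0,0],[0,0,-0.1],0],[[0,0,0],[0,0,-0.4],0],[[0,0,0],[0,0,-0.7],0],[[0,0,0],[0,0,-1],0],[[0,0,0],[0,0,-1],0]])

```text
t: 30.8
position: [0.5517, -0.1102, 0.1476]
ee_rot: [179.1, 0.6, -169.8]
force: [0.8, 0.2, 1.1]
opening: 0.0427
```

Emit:
arm_command(deltas=[[[0,0,0],[0,0,-0.4],0],[[0,0,0],[0,0,-1],0],[[0,0,0],[0,0,-1],0]])

```text
t: 31.18
position: [0.5526, -0.1121, 0.2303]
ee_rot: [179.2, 0.9, -169.8]
force: [0.1, 0.2, -0.4]
opening: 0.0429
```

Emit:
arm_command(deltas=[[[0,0,0],[0.3,-0.5,-0.4],0],[[0,0,0],[0.6,-1,-0.8],0],[[0,0,0],[1,-1,-0.8],0],[[0,0,0],[1,-1,-0.8],0]])

```text
t: 31.68
position: [0.4854, -0.2066, 0.2913]
ee_rot: [179.2, 0.8, -170.0]
force: [-0.2, 0.5, -0.1]
opening: 0.0424
```

Emit:
arm_command(deltas=[[[0,0,0],[0.3,-0.5,0],0],[[0,0,0],[1,-1,0],0],[[0,0,0],[1,-1,0],0],[[0,0,0],[1,-1,0],0]])

```text
t: 32.17
position: [0.4208, -0.2993, 0.2882]
ee_rot: [179.1, 0.8, -170.0]
force: [-0.3, 0.4, 0.9]
opening: 0.0428
```

```bash
python3 - <<'E'
from h import *
snap("q",(235,185,160,130));print(state()["position"])
for n in("top","side"): cv2.imwrite(f"pics/fin_{n}.png",capture(n))
E
```

```text
[ 0.42145823 -0.29854675  0.288476  ]
```

View pics/q.png

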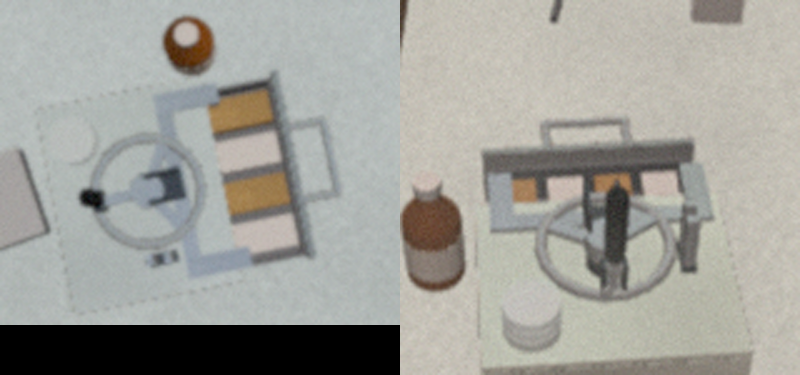

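View pics/fin_top.png

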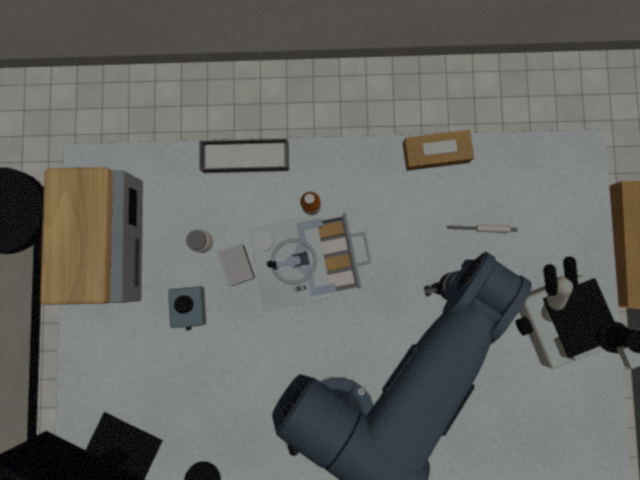

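```bash
python3 - <<'E'
from h import *
a=cv2.imread("pics/side0.png").astype(int);b=cv2.imread("pics/fin_side.png").astype(int)
d=np.abs(cv2.GaussianBlur(a.astype(np.uint8),(5,5),0).astype(int)-cv2.GaussianBlur(b.astype(np.uint8),(5,5),0)).max(2)
cv2.imwrite("pics/diffs.png",np.clip(d*4,0,255).astype(np.uint8))
a=cv2.imread("pics/top0.png");b=cv2.imread("pics/fin_top.png")
d=cv2.absdiff(cv2.GaussianBlur(a,(5,5),0),cv2.GaussianBlur(b,(5,5),0)).max(2);cv2.imwrite("pics/difft.png",np.clip(d.astype(int)*4,0,255).astype(np.uint8))
g=b.max(2)[255:275,262:282];m=(g<45).astype(np.uint8);n,l,st,c=cv2.connectedComponentsWithStats(m)
k=1+st[1:,4].argmax();q=c[k]+[262,255];P=onz("top",q,.262);h=cab(-.015,0,0);e=P-h;print(q,P,np.hypot(e[0],e[1]),(np.arctan2(e[1],e[0])-TH-np.pi/2)%(2*np.pi))
f=lambda u,v:onz("top",(235+u/2.5,185+v/2.5),.08)
for x in((322,120),(335,193)):
    P=f(*x);dd=P[:2]-OR;print(np.cos(TH)*dd[0]+np.sin(TH)*dd[1],-np.sin(TH)*dd[0]+np.cos(TH)*dd[1])
E
```

```text
[271.55813953 264.06976744] [0.49548031 0.18047539 0.262     ] 0.056411726166293634 4.785607975138866
-0.25388098210336657 -0.0500066236357555
-0.25164690812733287 0.04700821900906203
```

View pics/diffs.png

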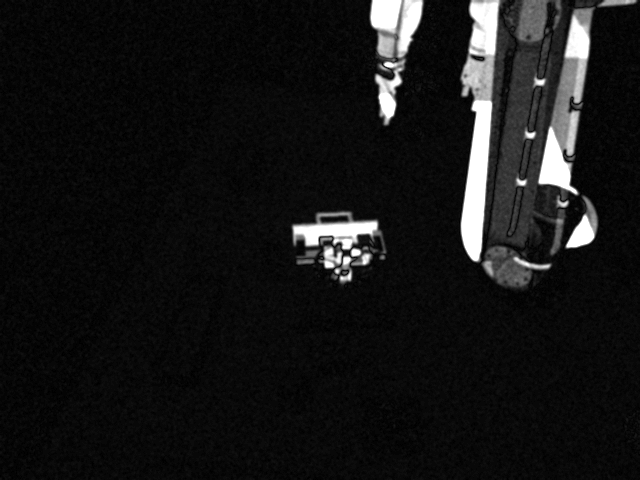

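View pics/difft.png

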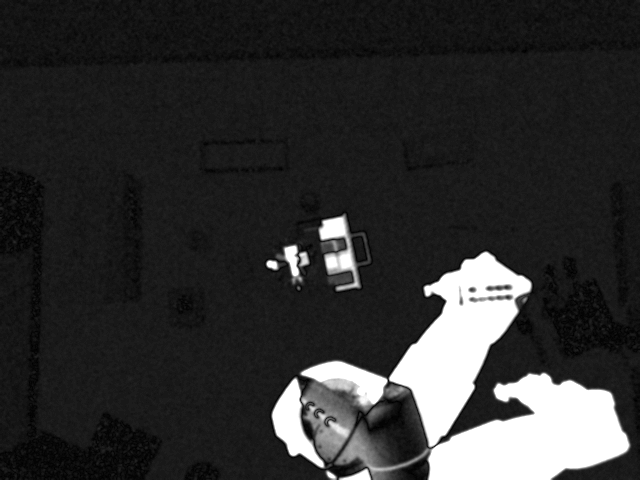

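```bash
python3 - <<'E'
from cell import *
print(job_done())
E
```

```text
the job is handed in; nothing more can be done
None
```

The drawer is open to its stop and the crank is left standing upright. I handed the job in at about 32 s on the robot's clock, with the gripper clear of everything; no verdict was reported.

**What I did:**
1. I swung the folded crank up until it came hard against its stop. It stayed upright after I let go.
2. I took the standing grip from above and wound the wheel anticlockwise until about 19 N stopped moving it.
3. I pulled the drawer by its bar until it blocked at about 31 N, then let go and backed away.

**Last checks from the camera images:**
- **Wheel:** it measures about 4.79 rad, against its stop at 4.75. The clamp is raised.
- **Drawer:** the handle is about 98 mm out, good to about 2–3 mm. That is slightly under the nominal 100 mm, but a further pull of 4 mm did not move it, so I took it as the stop.
- **Crank:** it stands upright in both views.
- **Bystanders:** before-and-after pictures show changes only at the wheel, clamp, drawer and arm. In the top view the arm covered the tube rack; the side view shows the rack unmoved.

**What went wrong on the way:** the first approach to the folded crank ran into the last joint's range limit in free air. I turned the wrist half a turn and carried on.

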